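Square the deep-well block into the imager's corner

ROBOT

A 6-joint arm with a two-finger parallel gripper is mounted at the origin on the work surface. World frame = base frame: x ahead of the robot, y to its left, z up, the work surface at z = 0. Lengths are in m, angles in rad, forces in N, time in s.
With the tool pointing down it reaches from about 0.3 to 0.875 m from the base axis. Payload 6.4 kg.
Tool frame: the origin (TCP) lies between the finger pads; the fingertips stand 25 mm ahead of it and the grasp point (between the pads) lies 6 mm ahead of it; z points along the fingers, y is the line along which they close (so a half turn about z gives the same grasp; the last joint's range is limited). The gripper opens to 85 mm and grips with 20 to 120 N. Pads are 22 mm wide; open, the fingers measure 114 mm over their backs; the gripper's body (76 mm by 85 mm) begins 54 mm behind the grasp point. The pads swing forward as they close: fully open they stand 13 mm farther back than shut.
Start: joints at [-1.358, 0.181, 1.607, -0, 1.354, -0.206], TCP at [0.234, -0.525, 0.256] pointing down, gripper open.
Joint ranges: [-2.99, 2.99], [-0.89, 2.07], [0.3, 2.58], [-1.14, 4.28], [0, 2.63], [-3.12, 3.12]. Speed limits (rad/s): [2.57, 2.57, 3.01, 3.14, 3.14, 3.14].

INTERFACE

Orientations are given as a unit quaternion [w, x, y, z].
In Python, from bench import ctrl gives the robot as it stands.
- The arm moves only by the tool servo_tool, never from a script. Its argument "series" is text: rows parted by semicolons, each of 7 numbers parted by spaces: the gripper command: -1 is fully open, 1 is shut, values between are in proportion, then the shift along the tool's x, y, z in m, then the turn, a rotation vector about the tool's x, y, z in degrees. A call has 1 to 12 rows; each row is the pose to reach, as a shift and turn from the pose commanded when the call began, along the tool's axes at that moment; what a row does not reach only later rows make up. A row lasts 1/12 s, in which the tool goes at most 41.7 mm and 7.16 degrees, less where a joint would pass 70% of its speed; a pose out of reach is approached as far as the arm can. A call with a gripper value outside its range is refused whole. The fingers move at their own pace and stop on an object; the grip force is fixed at half the most. Time passes only in rows, so rows that repeat a pose let the fingers close. It gives the time, the measured TCP pose, the force, the opening and the grip force at its end, in the units of the state.
- ctrl.get_obs(): the state, without advancing time (a new reading comes with each control period).
- ctrl.camera(name): name is "side" or "top"; returns a dict with "img" (480x640x3 uint8, red, green, blue), "z_map" (480x640 float32, m along the optical axis (not along the pixel's ray), 0 where there is no reading), "fovy" (degrees; the focal length in pixels is half the picture's height over the tangent of half this angle, whatever the lens; pixels are square), "cx", "cy" (the principal point, pixels), "extrinsics" (4x4, takes a point from camera to world coordinates). Camera axes: x right, y down, z forward; pixel columns grow to the right and rows downward; lengths in m; the calibration is good to about 2 mm. A picture is of the moment at which its call begins.
- ctrl.hand_in(): hands the job in; it is judged then, once.
The state is a dict: "time_s": time; "q": joint angles; "dq": joint speeds; "joint_efforts": joint torques, N m; "eef_pos": TCP position; "eef_rot": TCP orientation; "wrist_force": force on the tool from outside, world axes, zero at the start; "torque": the same for the moment, N m; "opening": opening from 0.0 (shut) to 1.0 (fully open); "grasp_force": force on a finger pad.
Only numpy, scipy, OpenCV 4.12 (cv2) and the standard library are available. Lean on these libraries where they do the work, as an engineer would, in place of code of your own. Each camera call takes 0.05 s, during which the arm holds its last target. There are 200 camera calls.

TASK

A white 24-well block was set down askew on the bed of the flat plate imager. Push it along the bed with the fingers, never gripping or lifting it, until it is square and snug against both rails of the metal corner fence, its long side along the far rail. Leave the vial that stands on the bed and everything else on the bench where they are, and finish with the hand clear.

Things in the scene. Friction and masses are not known exactly. Their poses are not given: they have to be found in the camera images.
- block: white plastic 24-well block to be pushed, loose, 86 (x) by 128 (y) by 41 mm high, about 0.25 kg, a plain closed box outside with 24 square wells drawn on its top. Origin: centre of its underside. Its y axis runs along its long side; it starts turned at most 0.35 rad from the imager's axes.
- imager: grey flat-bed plate imager, fixed to the bench, 250 (x) by 320 (y) by 30 mm high, flat top with an L-shaped aluminium fence along part of its far (+x) and left (+y) edges. Origin: centre of its underside, on the bench. Its x axis points away from the robot (turned at most 0.3 rad), y to the left. A dark window lies in the bed below the block's home place.
- corner (a point): inner corner of the fence, on the bed 30 mm above the bench, at x +105, y +135 mm of the imager; same axes. From here the far rail runs 205 mm towards -y and the left rail 105 mm towards -x; rails are 12 mm high above the bed, 10 mm thick, and this point lies on their inner faces. With the block home, its origin is at x -43, y -64 mm from here.
- vial: amber vial with black cap, 24 mm across, 55 mm high, loose, standing on the near left part of the imager's bed; leave it. Origin: centre of its underside.
- flask: conical glass flask, 80 mm across the foot, 115 mm high, loose, on the bench to the left of the imager; leave it. Origin: centre of its underside.
- bottle: white bottle with green cap, 68 mm across, 100 mm high, loose, on the bench beyond the imager; leave it. Origin: centre of its underside.
- tip_box: grey tip box with clear lid, 82 (x) by 124 (y) by 72 mm high, loose, on the bench to the right of the imager; leave it. Origin: centre of its underside.
- pipette: hand pipette lying on the bench along the imager's near edge, 250 mm long along its x axis, 24 mm high, loose; leave it. Origin: on the bench below its middle.
- petri: shallow clear dish with lid, 92 mm across, 15 mm high, loose, on the bench to the left of the imager, beyond the flask; leave it. Origin: centre of its underside.
Things that resemble listed ones, but are neither listed nor needed, are in the scene too. Leave any blue or pink look-alike of the block alone.

How it is judged:
By the outcome, as a careful person would: the job done as asked, in the order asked, and still so for the second after the job is handed in, with the robot touching nothing.
It also fails if it takes over 56 s, if anything falls off the work surface, if the arm or the gripper's body presses on something with over 40 N, if the wrist force passes 120 N, or if a joint passes its speed limit or range.

## Working session

There is one attempt and no reset: what is moved stays moved. The work goes in short steps, Python scripts to look and compute and a tool call to move; the robot and the scene stay as the last step left them, time stands still between calls to the robot, and variables do not carry over. Pictures are saved under pics/ and viewed, at most 10 in all, crops included, and the job is handed in when it is done.

Besides the shell and the picture viewer there is one more tool, called by a JSON object that holds its "api" and its "payload". servo_tool: Moves the arm, as the interface text tells. Its arguments: {"type":"object","properties":{"series":{"type":"string"}},"required":["series"]}

```bash
mkdir -p pics
cat > h.py <<'E'
import numpy as np, cv2
from bench import ctrl
def cloud(c):
    H,W=c["z_map"].shape; f=H/2/np.tan(np.radians(c["fovy"])/2)
    u,v=np.meshgrid(np.arange(W),np.arange(H)); z=c["z_map"]
    P=np.stack([(u-c["cx"])*z/f,(v-c["cy"])*z/f,z,np.ones_like(z)],-1)@np.array(c["extrinsics"]).T
    P=P[...,:3]; P[z==0]=np.nan
    return P
E
python3 - <<'E'
from h import *
for n in("top","side"):
    c=ctrl.camera(n); cv2.imwrite(f"pics/{n}0.png",c["img"][...,::-1]); np.save(f"{n}0.npy",cloud(c)); print(n,c["fovy"],c["cx"],c["cy"],np.round(c["extrinsics"],3).tolist())
o=ctrl.get_obs(); print({k:np.round(v,3).tolist() for k,v in o.items()})
E
```

```text
top 54.08133146009841 312.515496083349 238.41317932560568 [[0.071, -0.975, 0.213, 0.325], [-0.997, -0.07, 0.014, -0.019], [0.001, -0.213, -0.977, 1.002], [0.0, 0.0, 0.0, 1.0]]
side 50.42377149878174 329.9210218093944 236.8553770393567 [[-0.948, -0.197, 0.25, 0.307], [-0.318, 0.592, -0.741, 0.702], [-0.002, -0.782, -0.624, 0.658], [0.0, 0.0, 0.0, 1.0]]
{'time_s': 0.1, 'q': [-1.358, 0.181, 1.608, 0.0, 1.354, -0.206], 'dq': [0.001, -0.001, -0.004, 0.0, 0.002, -0.0], 'joint_efforts': [-0.0, -44.588, -35.224, -0.0, 0.004, -0.0], 'eef_pos': [0.234, -0.525, 0.255], 'eef_rot': [-0.001, 0.978, 0.208, 0.0], 'wrist_force': [-0.244, -0.192, 0.068], 'torque': [-0.026, -0.034, 0.009], 'grasp_force': 0.0, 'opening': 0.997}
```

View pics/top0.png

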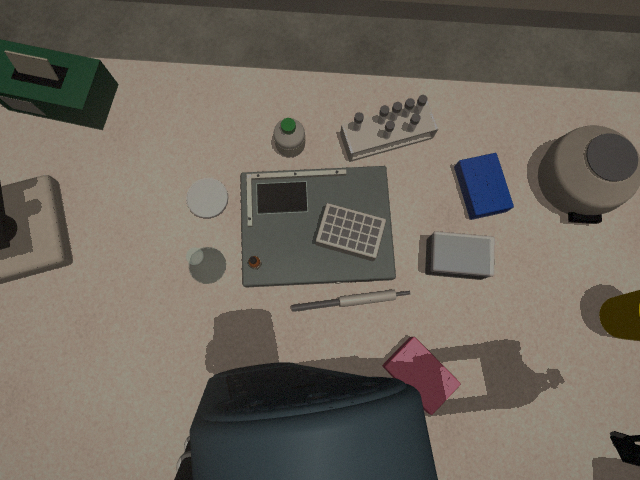

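View pics/side0.png

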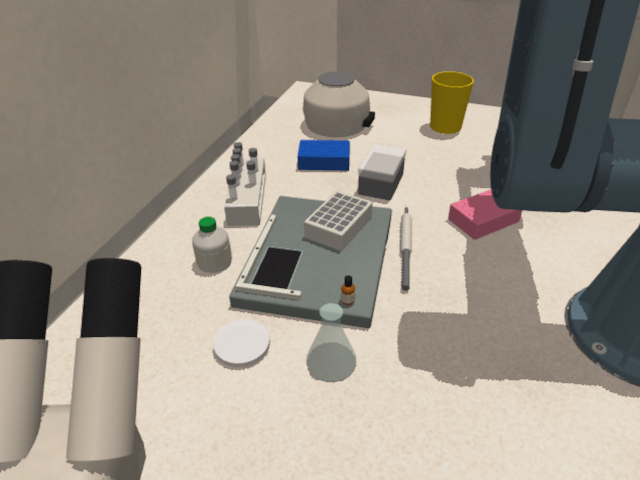

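The top view shows the imager spanning (242-395, 167-286), the fence corner near (250,175), the block centred at (351,230) and the vial at (255,262). The side view agrees and shows nothing between the block and the fence. Next I'll measure poses.

```bash
cat >> h.py <<'E'
def rect(P,m,zlo,zhi,box):
    u0,u1,v0,v1=box; Q=P[v0:v1,u0:u1]; k=(Q[...,2]>zlo)&(Q[...,2]<zhi)
    if m is not None: k&=m[v0:v1,u0:u1]
    k=cv2.morphologyEx(k.astype(np.uint8),cv2.MORPH_OPEN,np.ones((2,2)))>0
    n,l,s,_=cv2.connectedComponentsWithStats(k.astype(np.uint8)); k=l==1+np.argmax(s[1:,4])
    q=Q[k]; (c,wh,a)=cv2.minAreaRect((q[:,:2]*1000).astype(np.float32)); 
    b=cv2.boxPoints((c,wh,a)); return np.round(c,1),np.round(wh,1),round(a,2),np.round(b,1).tolist(),round(float(np.median(q[:,2])),4),len(q)
E
python3 - <<'E'
from h import *
for n,bx,bb,vb in(("top",(230,405,160,295),(305,395,195,265),(240,275,245,275)),("side",(225,400,190,330),(300,380,190,250),(335,362,272,310))):
    P=np.load(n+"0.npy"); print(n)
    print("imager",rect(P,None,.022,.036,bx)); print("block",rect(P,None,.063,.08,bb)); print("rail",rect(P,None,.0375,.0475,bx))
    Q=P[vb[2]:vb[3],vb[0]:vb[1]].reshape(-1,3);q=Q[(Q[:,2]>.06)&(Q[:,2]<.1)]; print("vial",q.mean(0),q.min(0),q.max(0))
E
```

```text
top
imager (array([570.5, -15.2]), array([255.4, 321.3]), 7.6, [[422.70001220703125, 127.19999694824219], [465.1000061035156, -191.3000030517578], [718.2999877929688, -157.60000610351562], [675.7999877929688, 161.0]], nan, 13163)
block (array([nan, nan]), array([0., 0.]), 0.0, [[nan, nan], [nan, nan], [nan, nan], [nan, nan]], nan, 2583)
rail (array([660.9,  56.5]), array([100.3, 242.2]), 33.56, [[552.0999755859375, 129.6999969482422], [686.0, -72.0999984741211], [769.5999755859375, -16.700000762939453], [635.7000122070312, 185.10000610351562]], nan, 710)
vial [0.47202308 0.10877412 0.07149212] [0.46199689 0.09914912 0.06006562] [0.48422513 0.12192761 0.08818138]
side
imager (array([517.6,  17.4]), array([247.3, 416.1]), 20.42, [[329.1000061035156, 169.1999969482422], [474.29998779296875, -220.6999969482422], [706.0999755859375, -134.39999389648438], [560.9000244140625, 255.60000610351562]], nan, 10626)
block (array([ 524.5, -112.5]), array([215.2,  82.5]), 66.88, [[444.29998779296875, -195.3000030517578], [520.2000122070312, -227.6999969482422], [604.5999755859375, -29.799999237060547], [528.7000122070312, 2.5999999046325684]], nan, 1803)
rail (array([623. ,  38.2]), array([113.3, 214.1]), 7.36, [[553.0999755859375, 137.1999969482422], [580.5, -75.19999694824219], [692.9000244140625, -60.70000076293945], [665.5, 151.6999969482422]], nan, 814)
vial [0.47440608 0.1161965  0.07155157] [0.46331344 0.1040219  0.06011971] [0.48663897 0.12438167 0.08704197]
```

```bash
sed -i 's/np.ones((2,2))/np.ones((3,3))/' h.py
cat >> h.py <<'E'
def rays(c,px,z):  # pixels -> points on the plane at height z
    f=240/np.tan(np.radians(c["fovy"])/2); E=np.array(c["extrinsics"]); px=np.atleast_2d(px)
    d=np.c_[(px[:,0]-c["cx"])/f,(px[:,1]-c["cy"])/f,np.ones(len(px))]@E[:3,:3].T
    return E[:3,3]+d*((z-E[2,3])/d[:,2])[:,None]
E
python3 - <<'E'
from h import *
c=ctrl.camera("top"); I=c["img"]; P=cloud(c)
print("imager",rect(P,None,.022,.036,(230,405,160,295)))
g=I.min(2).astype(int)
print(g[230,310:395:3], g[170:180,300],g[200,240:262])
for th in(125,):
    k=(g>th).astype(np.uint8); k[:195]=0;k[265:]=0;k[:,:300]=0;k[:,395:]=0
    cs,_=cv2.findContours(k,cv2.RETR_EXTERNAL,cv2.CHAIN_APPROX_NONE); q=max(cs,key=cv2.contourArea)[:,0]
    # outline incl. side wall: take depth-aware
    for z in(.071,):
        p=rays(c,cv2.convexHull(q)[:,0],z)[:,:2]*1000; r=cv2.minAreaRect(p.astype(np.float32)); print(z,r,cv2.boxPoints(r).round(1).tolist())
Q=P[195:265,300:395]; b=Q[(Q[...,2]>.064)&(Q[...,2]<.08)]; print(len(b),np.median(b,0)); print(cv2.minAreaRect((b[:,:2]*1000).astype(np.float32)))
cv2.imwrite("pics/crop.png",cv2.resize(I[155:295,230:405,::-1],None,fx=4,fy=4,interpolation=cv2.INTER_NEAREST))
E
```

```text
imager (array([568.3,  -9.5]), array([250.9, 320.3]), 7.08, [[424.1000061035156, 133.89999389648438], [463.6000061035156, -183.89999389648438], [712.5999755859375, -153.0], [673.0999755859375, 164.89999389648438]], 0.0298, 13100)
[ 79  76  49 120 116  81  75 130  73  78 117  78  76  87 130 121  82 113
  76  76 129  76  74 120 125  81  79  76 122] [ 75 107 134 130 130 125  62  57  74  76] [ 76  64  79  78  82  79  79 134 134 131 135 117  62  79  79  77  95  66
  34  31  36  34]
0.071 ((550.9199829101562, -81.53440856933594), (122.75787353515625, 81.03729248046875), 78.06788635253906) [[498.6000061035156, -133.1999969482422], [577.9000244140625, -150.0], [603.2999877929688, -29.899999618530273], [524.0, -13.100000381469727]]
2576 [ 0.54950083 -0.08164619  0.07097536]
((550.8460693359375, -81.32473754882812), (127.9218521118164, 86.69723510742188), 78.05059051513672)
```

View pics/crop.png

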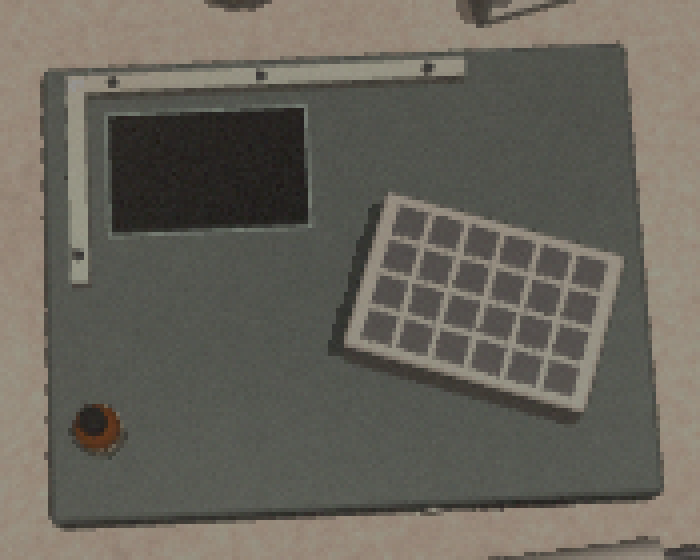

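The crop shows the block clear of the fence, with its near-right corner at about (583,412). The sizes check: block 127.9x86.7 mm with its top at 71 mm, imager 250.9x320.3 mm with its bed at 29.8 mm. The block is turned about -19° relative to the imager and must go about +88 mm in x and +140 mm in y. I'll push it toward +x with two open fingers first to square it, then toward +y, then toward +x again.

```bash
cat >> h.py <<'E'
YAW=np.radians(7.08); R2=np.array([[np.cos(YAW),-np.sin(YAW)],[np.sin(YAW),np.cos(YAW)]]); C=np.array([655.9,137.4])
def rel(p): return (np.asarray(p)-C)@R2
from scipy.spatial.transform import Rotation as Ro
def st():
    o=ctrl.get_obs(); p=np.array(o["eef_pos"])*1e3; T=Ro.from_quat(np.roll(o["eef_rot"],-1)); x=T.as_matrix()[:,0]
    return o,p,T,np.degrees(np.arctan2(x[1],x[0])-YAW)
def go(x,y,z,psi): # corner-frame target (mm, deg) -> tool shift (m) and turn (deg)
    o,p,T,ps=st(); w=np.r_[C+R2@[x,y],z]
    D=Ro.from_matrix([[np.cos(a:=np.radians(psi)+YAW),np.sin(a),0],[np.sin(a),-np.cos(a),0],[0,0,-1]])
    print("t",round(o["time_s"],2),"rel",rel(p[:2]).round(1),"z",p[2].round(1),"psi",ps.round(2),"F",np.round(np.r_[np.array(o["wrist_force"][:2])@R2,o["wrist_force"][2]],1),"->",(T.inv().apply(w-p)/1e3).round(4),(T.inv()*D).as_rotvec(degrees=True).round(2))
E
python3 -c "
from h import *
go(-225,-195,120,0)"
```

```text
t 0.15 rel [-500.6 -605.2] z 255.6 psi 16.91 F [ 1.1 -0.3 -0.1] -> [ 0.383  -0.3121  0.1361] [-0.08 -0.   16.91]
```

{"api": "servo_tool", "payload": {"series": "-1 0.383 -0.312 0.1 0 0 17;-1 0.383 -0.312 0.1 0 0 17;-1 0.383 -0.312 0.1 0 0 17;-1 0.383 -0.312 0.1 0 0 17;-1 0.383 -0.312 0.1 0 0 17;-1 0.383 -0.312 0.1 0 0 17;-1 0.383 -0.312 0.1 0 0 17;-1 0.383 -0.312 0.1 0 0 17;-1 0.383 -0.312 0.1 0 0 17;-1 0.383 -0.312 0.136 0 0 17;-1 0.383 -0.312 0.136 0 0 17;-1 0.383 -0.312 0.136 0 0 17"}}

```text
time_s: 1.15
eef_pos: [0.4511, -0.0952, 0.1267]
eef_rot: [0.0, 0.998, 0.061, 0.0]
wrist_force: [1.1, -0.3, 1.0]
opening: 1.003
grasp_force: 0.0
```

```bash
python3 -c "
from h import *
go(-225,-195,64,0)"
```

```text
t 1.15 rel [-231.9 -205.6] z 126.7 psi -0.08 F [ 1.  -0.4  1. ] -> [ 0.0068 -0.0107  0.0627] [ 0.03 -0.05 -0.08]
```

{"api": "servo_tool", "payload": {"series": "-1 0.003 -0.005 0.03 0 0 0;-1 0.003 -0.005 0.06 0 0 0;-1 0.003 -0.005 0.06 0 0 0;-1 0.003 -0.005 0.06 0 0 0"}}

```text
time_s: 1.48
eef_pos: [0.4514, -0.0909, 0.066]
eef_rot: [-0.001, 0.998, 0.061, -0.002]
wrist_force: [0.0, -0.5, -0.1]
opening: 0.997
grasp_force: 0.0
```

Run:
```python
from h import *
go(-100-11,-195,64,0)
c=ctrl.camera("side"); cv2.imwrite("pics/s1.png",cv2.resize(c["img"][140:340,200:460,::-1],None,fx=3,fy=3))
```

```text
t 1.48 rel [-231.1 -201.3] z 66.0 psi -0.06 F [-0.1 -0.5 -0.1] -> [ 0.1201 -0.0065  0.0015] [-0.15  0.23 -0.06]
```

View pics/s1.png

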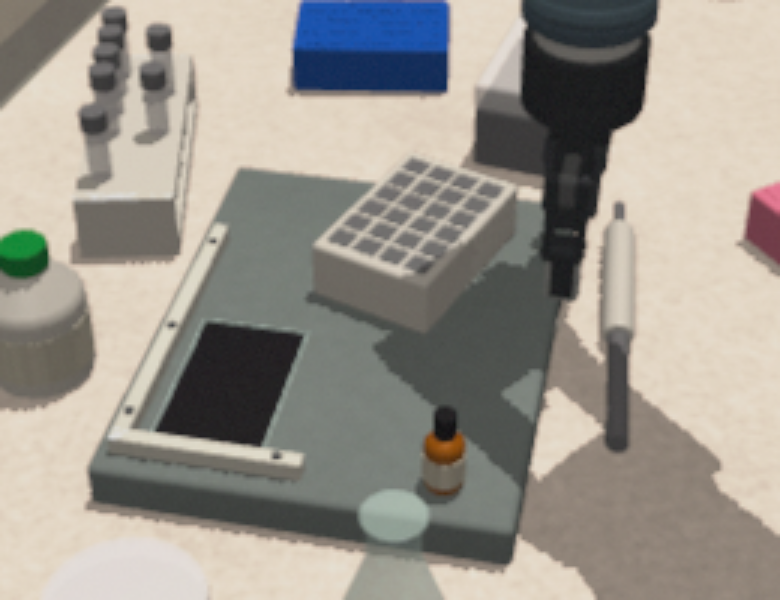

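The fingers stand low over the near edge, with tips near crop (565,295), free of the block and the vial. I start the squaring push.

{"api": "servo_tool", "payload": {"series": "-1 0.014 -0.003 0 0 0 0;-1 0.020 -0.003 0.002 0 0 0;-1 0.026 -0.003 0.002 0 0 0;-1 0.032 -0.003 0.002 0 0 0;-1 0.038 -0.003 0.002 0 0 0;-1 0.044 -0.003 0.002 0 0 0;-1 0.05 -0.003 0.002 0 0 0;-1 0.056 -0.003 0.002 0 0 0;-1 0.062 -0.003 0.002 0 0 0;-1 0.068 -0.003 0.002 0 0 0;-1 0.074 -0.003 0.002 0 0 0;-1 0.08 -0.003 0.002 0 0 0"}}

```text
time_s: 2.53
eef_pos: [0.5323, -0.0789, 0.0651]
eef_rot: [-0.0, 0.998, 0.061, -0.0]
wrist_force: [-2.8, -0.7, 2.3]
opening: 1.004
grasp_force: 1.5
```

```bash
cat >> h.py <<'E'
def blk(): # block pose in the corner frame from depth of its top (both cameras)
    for n in("top","side"):
        P=cloud(ctrl.camera(n)).reshape(-1,3)*1e3
        r=rel(P[:,:2]); k=(P[:,2]>66)&(P[:,2]<76)&(r[:,0]>-230)&(r[:,0]<20)&(r[:,1]>-310)&(r[:,1]<12)
        k&=np.hypot(*(r-[-184,-3]).T)>25; g=np.zeros((340,270),np.uint8); i=r[k].astype(int)+[240,320]; g[i[:,1],i[:,0]]=255
        g=cv2.morphologyEx(g,cv2.MORPH_CLOSE,np.ones((7,7)));_,l,s,_=cv2.connectedComponentsWithStats(g); L=1+np.argmax(s[1:,4])
        q=r[k][l[i[:,1],i[:,0]]==L]; m=cv2.minAreaRect(q.astype(np.float32)); print(n,len(q),np.round(m[0],1),np.round(m[1],1),round(m[2],2))
E
python3 -c "
from h import *
go(-111,-195,64,0); blk()"
```

```text
t 2.53 rel [-149.3 -199.4] z 65.1 psi -0.07 F [-2.9 -0.3  2.3] -> [ 0.0383 -0.0044  0.0011] [-0.01  0.03 -0.07]
top 157 [-110.2 -158.9] [24.4 33.6] 57.19
side 1556 [-104.2 -189.9] [133.4 107.2] 89.94
```

{"api": "servo_tool", "payload": {"series": "-1 0.006 0 0 0 0 0;-1 0.012 0 0 0 0 0;-1 0.018 0 0 0 0 0;-1 0.024 0 0 0 0 0;-1 0.03 0 0 0 0 0;-1 0.036 0 0 0 0 0;-1 0.036 0 0 0 0 0;-1 0.016 0 0 0 0 0;-1 -0.010 0 0 0 0 0;-1 -0.01 0 -0.04 0 0 0;-1 -0.01 0 -0.07 0 0 0;-1 -0.01 0 -0.07 0 0 0"}}

```text
time_s: 3.63
eef_pos: [0.5257, -0.0817, 0.1414]
eef_rot: [0.002, 0.998, 0.061, 0.005]
wrist_force: [1.7, -0.7, 1.2]
opening: 1.001
grasp_force: 0.0
```

```bash
python3 -c "
from h import *
go(-50,-310,135,90); blk()"
```

```text
t 3.63 rel [-156.2 -201.4] z 141.4 psi -0.09 F [ 1.6 -0.9  1.2] -> [0.1064 0.1084 0.008 ] [  0.66  -0.2  -90.09]
top 159 [ -87.7 -161.6] [31. 29.] 87.3
side 1698 [ -57.4 -190.3] [131.7  85.9] 89.82
```

{"api": "servo_tool", "payload": {"series": "0 0.03 0.03 0 0 0 -7;0 0.06 0.06 0 0 0 -14;0 0.09 0.086 0 0 0 -21;0 0.1 0.086 0 0 0 -28;0 0.1 0.086 0 0 0 -35;0 0.1 0.086 0 0 0 -42;0 0.1 0.086 0 0 0 -49;0 0.1 0.086 0 0 0 -56;0 0.1 0.086 0 0 0 -63;0 0.1 0.086 0 0 0 -70;0 0.1 0.086 0 0 0 -77;0 0.1 0.086 0 0 0 -84"}}

```text
time_s: 4.73
eef_pos: [0.6309, -0.153, 0.1329]
eef_rot: [-0.001, 0.699, 0.715, -0.0]
wrist_force: [0.7, -0.4, -0.3]
opening: 0.502
grasp_force: 0.0
```

```bash
python3 -c "
from h import *
go(-56,-290,66,90)"
```

```text
t 4.73 rel [ -60.6 -285.1] z 132.9 psi 84.27 F [ 0.6 -0.5 -0.3] -> [-0.0045  0.0053  0.0669] [-0.15 -0.09 -5.73]
```

{"api": "servo_tool", "payload": {"series": "0 -0.005 0.004 0 0 0 -5.7;0 -0.005 0.004 0.03 0 0 -5.7;0 -0.005 0.004 0.066 0 0 -5.7;0 -0.005 0.004 0.066 0 0 -5.7;0 -0.005 0.004 0.066 0 0 -5.7"}}

```text
time_s: 5.15
eef_pos: [0.633, -0.157, 0.0652]
eef_rot: [-0.004, 0.665, 0.747, -0.001]
wrist_force: [0.0, 0.6, 1.4]
opening: 0.501
grasp_force: 0.0
```

```bash
python3 -c "
from h import *
go(-56,-150,66,90)"
```

```text
t 5.15 rel [ -59.1 -289.4] z 65.2 psi 89.61 F [0.1 0.6 1.4] -> [ 0.1394  0.0021 -0.0002] [-0.41 -0.25 -0.39]
```

{"api": "servo_tool", "payload": {"series": "0 0.016 0.002 0 0 0 0;0 0.024 0.002 0 0 0 0;0 0.032 0.002 0 0 0 0;0 0.04 0.002 0 0 0 0;0 0.048 0.002 0 0 0 0;0 0.056 0.002 0 0 0 0;0 0.064 0.002 0 0 0 0;0 0.072 0.002 0 0 0 0;0 0.08 0.002 0 0 0 0;0 0.088 0.002 0 0 0 0;0 0.096 0.002 0 0 0 0;0 0.1 0.002 0 0 0 0"}}

```text
time_s: 6.15
eef_pos: [0.6258, -0.0575, 0.0689]
eef_rot: [-0.0, 0.664, 0.747, -0.0]
wrist_force: [1.3, -2.0, 1.4]
opening: 0.501
grasp_force: 1.4
```

```bash
python3 -c "
from h import *
go(-56,-145,66,90); blk()"
```

```text
t 6.15 rel [ -53.9 -189.7] z 68.9 psi 89.65 F [ 1.1 -2.1  1.4] -> [ 0.0447 -0.0024  0.003 ] [-0.03 -0.03 -0.35]Traceback (most recent call last):
  File "<string>", line 3, in <module>
    go(-56,-145,66,90); blk()
                        ~~~^^
  File "h.py", line 35, in blk
    g=cv2.morphologyEx(g,cv2.MORPH_CLOSE,np.ones((7,7)));_,l,s,_=cv2.connectedComponentsWithStats(g); L=1+np.argmax(s[1:,4])
                                                                                                          ~~~~~~~~~^^^^^^^^^
    return _wrapfunc(a, 'argmax', axis=axis, out=out, **kwds)
    return bound(*args, **kwds)
ValueError: attempt to get argmax of an empty sequence
```

```bash
sed -i 's/    for n in("top","side"):\n        P=cloud/&/; s/def blk():/def blk(cams=("side",)):/; s/for n in("top","side"):/for n in cams:/' h.py; python3 -c "
from h import *
blk()"
```

```text
side 2101 [ -58.2 -123.1] [153.1  86.3] 89.77
```

{"api": "servo_tool", "payload": {"series": "0 0.008 0.0 0.003 0 0 0;0 0.016 0.0 0.003 0 0 0;0 0.024 0.0 0.003 0 0 0;0 0.03 0.0 0.003 0 0 0;0 0.035 0.0 0.003 0 0 0;0 0.039 0.0 0.003 0 0 0;0 0.042 0.0 0.003 0 0 0;0 0.044 0.0 0.003 0 0 0;0 0.046 0.0 0.003 0 0 0;0 0.047 0.0 0.003 0 0 0;0 0.047 0.0 0.003 0 0 0"}}

```text
time_s: 7.17
eef_pos: [0.6207, -0.012, 0.0662]
eef_rot: [-0.0, 0.665, 0.747, 0.0]
wrist_force: [0.4, 0.4, -0.1]
opening: 0.501
grasp_force: 0.0
```

```bash
python3 -c "
from h import *
go(-56,-139,66,90); blk()"
```

```text
t 7.17 rel [ -53.4 -143.9] z 66.2 psi 89.61 F [ 0.4  0.3 -0.1] -> [ 0.0049 -0.0026  0.0002] [ 0.   -0.01 -0.39]
side 2333 [-57.3 -77.9] [152.3  86.6] 89.52
```

{"api": "servo_tool", "payload": {"series": "0 0.001 0 0 0 0 0;0 0.002 0 0 0 0 0;0 0.003 0 0 0 0 0;0 0.004 0 0 0 0 0;0 0.004 0 0 0 0 0"}}

```text
time_s: 7.63
eef_pos: [0.6203, -0.0081, 0.0662]
eef_rot: [0.0, 0.665, 0.747, 0.0]
wrist_force: [-0.5, -1.6, 0.3]
opening: 0.5
grasp_force: 0.5
```

{"api": "servo_tool", "payload": {"series": "0 0.001 0 0 0 0 0;0 0.002 0 0 0 0 0;0 0.002 0 0 0 0 0"}}

```text
time_s: 7.88
eef_pos: [0.6204, -0.0068, 0.0664]
eef_rot: [0.001, 0.664, 0.747, -0.0]
wrist_force: [0.1, -4.7, -0.6]
opening: 0.502
grasp_force: 2.3
```

```bash
python3 -c "
from h import *
go(-56,-139,66,90); blk()"
```

```text
t 7.88 rel [ -53.  -138.7] z 66.4 psi 89.63 F [-0.4 -4.7 -0.6] -> [-0.0003 -0.003   0.0004] [ 0.05  0.08 -0.37]
side 2367 [-57.6 -72.6] [153.1  86.1] 88.99
```

{"api": "servo_tool", "payload": {"series": "0 0.001 0 0 0 0 0;0 0.0015 0 0 0 0 0;0 0.0015 0 0 0 0 0"}}

```text
time_s: 8.18
eef_pos: [0.6206, -0.0066, 0.0667]
eef_rot: [0.002, 0.664, 0.747, -0.001]
wrist_force: [1.0, -9.5, 0.3]
opening: 0.5
grasp_force: 5.0
```

Firm contact with the left rail: 9.5 N with no further motion. I retract, turn, and go round to the near side.

{"api": "servo_tool", "payload": {"series": "0 -0.02 0 0 0 0 0;0 -0.025 0 -0.035 0 0 7;0 -0.025 0 -0.075 0 0 14;-0.4 0 -0.03 -0.075 0 0 21;-0.4 0.03 -0.06 -0.075 0 0 28;-0.4 0.06 -0.078 -0.075 0 0 35;-0.4 0.074 -0.078 -0.075 0 0 42;-0.4 0.074 -0.078 -0.075 0 0 49;-0.4 0.074 -0.078 -0.075 0 0 56;-0.4 0.074 -0.078 -0.075 0 0 63;-0.4 0.074 -0.078 -0.075 0 0 70;-0.4 0.074 -0.078 -0.075 0 0 77"}}

```text
time_s: 9.18
eef_pos: [0.5332, 0.0605, 0.141]
eef_rot: [-0.001, 0.986, 0.168, -0.0]
wrist_force: [-0.0, -0.0, -0.4]
opening: 0.702
grasp_force: 0.0
```

```bash
python3 -c "
from h import *
go(-131,-66,66,0); blk(('side','top'))"
```

```text
t 9.18 rel [-131.2  -61.1] z 141.0 psi 12.28 F [-0.  -0.  -0.4] -> [-0.0008  0.0049  0.075 ] [-0.08  0.03 12.28]
side 2289 [-57.3 -62.5] [133.4  85.7] 89.78
top 12 [ -51.8 -126.4] [ 2.1 15.7] 87.05
```

{"api": "servo_tool", "payload": {"series": "-0.4 -0.002 0.005 0 0 0 6;-0.4 -0.002 0.005 0.03 0 0 12.3;-0.4 -0.002 0.005 0.06 0 0 12.3;-0.4 -0.002 0.005 0.075 0 0 12.3;-0.4 -0.002 0.005 0.075 0 0 12.3;-0.4 -0.002 0.005 0.075 0 0 12.3"}}

```text
time_s: 9.78
eef_pos: [0.5327, 0.0547, 0.0655]
eef_rot: [-0.0, 0.998, 0.066, -0.001]
wrist_force: [0.8, 0.1, 1.2]
opening: 0.698
grasp_force: 0.0
```

```bash
python3 -c "
from h import *
go(-97,-66,66,0)"
```

```text
t 9.78 rel [-132.5  -66.9] z 65.5 psi 0.47 F [ 0.8 -0.   1.2] -> [ 0.0355 -0.0006 -0.0006] [-0.06  0.14  0.47]
```

Push toward +x: the block should meet the rail with the tool at about x = -97, which is 35 mm of travel.

{"api": "servo_tool", "payload": {"series": "-0.4 0.01 0 0 0 0 0.4;-0.4 0.015 0 0 0 0 0.4;-0.4 0.02 0 0 0 0 0.4;-0.4 0.024 0 0 0 0 0.4;-0.4 0.027 0 0 0 0 0.4;-0.4 0.03 0 0 0 0 0.4;-0.4 0.032 0 0 0 0 0.4;-0.4 0.033 0 0 0 0 0.4;-0.4 0.034 0 0 0 0 0.4;-0.4 0.035 0 0 0 0 0.4;-0.4 0.035 0 0 0 0 0.4"}}

```text
time_s: 10.7
eef_pos: [0.5684, 0.0589, 0.0661]
eef_rot: [-0.0, 0.998, 0.061, 0.0]
wrist_force: [-1.4, -0.3, 1.4]
opening: 0.702
grasp_force: 0.7
```

```bash
python3 -c "
from h import *
go(-97,-66,66,0); blk()"
```

```text
t 10.7 rel [-96.5 -67.1] z 66.1 psi -0.09 F [-1.4 -0.1  1.4] -> [-0.0005 -0.0011  0.0001] [-0.   -0.02 -0.09]
side 1867 [-53.4 -61.8] [130.5 107.4] 89.95
```

{"api": "servo_tool", "payload": {"series": "-0.4 0.001 0 0 0 0 0;-0.4 0.002 0 0 0 0 0;-0.4 0.003 0 0 0 0 0;-0.4 0.003 0 0 0 0 0"}}

```text
time_s: 11.08
eef_pos: [0.5702, 0.0592, 0.066]
eef_rot: [-0.0, 0.998, 0.061, -0.001]
wrist_force: [-6.5, -1.2, 4.9]
opening: 0.7
grasp_force: 3.3
```

{"api": "servo_tool", "payload": {"series": "-0.4 0.001 0 0 0 0 0;-0.4 0.002 0 0 0 0 0;-0.4 0.002 0 0 0 0 0"}}

```text
time_s: 11.33
eef_pos: [0.5703, 0.0592, 0.066]
eef_rot: [0.0, 0.998, 0.061, -0.004]
wrist_force: [-14.9, -1.9, 12.7]
opening: 0.697
grasp_force: 7.8
```

Snug on the far rail, at 15 N with no motion. I back off, rise, and go round for a check nudge toward +y.

{"api": "servo_tool", "payload": {"series": "-0.4 -0.01 0 0 0 0 0;-0.4 -0.025 0 0 0 0 0;-0.4 -0.025 0 -0.04 0 0 -7;0 -0.025 0 -0.075 0 0 -14;0 0 0.03 -0.075 0 0 -21;0 0.03 0.06 -0.075 0 0 -28;0 0.05 0.09 -0.075 0 0 -35;0 0.05 0.1 -0.075 0 0 -42;0 0.05 0.1 -0.075 0 0 -49;0 0.05 0.1 -0.075 0 0 -56;0 0.05 0.1 -0.075 0 0 -63;0 0.05 0.1 -0.075 0 0 -70"}}

```text
time_s: 12.33
eef_pos: [0.6356, -0.0341, 0.1411]
eef_rot: [0.0, 0.781, 0.625, 0.0]
wrist_force: [0.5, 0.8, 0.0]
opening: 0.499
grasp_force: 0.0
```

Run:
```python
from h import *
go(-45,-160,66,90); blk()
c=ctrl.camera("side"); cv2.imwrite("pics/s2.png",cv2.resize(c["img"][180:330,220:400,::-1],None,fx=4,fy=4))
```

```text
t 12.33 rel [ -41.3 -167.7] z 141.1 psi 70.23 F [0.6 0.7 0. ] -> [ 0.0059 -0.0062  0.0751] [  0.07   0.   -19.77]
side 2267 [-40.4 -62.4] [131.9  85.7] 89.73
```

View pics/s2.png

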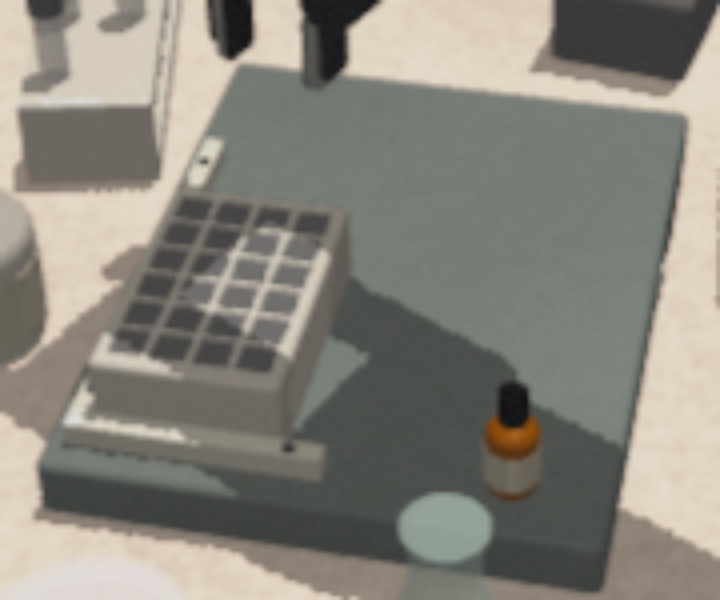

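The picture shows the block in the corner, parallel to both rails, with the left rail along its end near (190,440) and the vial at (512,450) untouched. One gentle nudge in +y checks that it is snug.

{"api": "servo_tool", "payload": {"series": "0 0.004 -0.005 0 0 0 -7;0 0.004 -0.005 0 0 0 -14;0 0.004 -0.005 0.03 0 0 -19.8;0 0.004 -0.005 0.06 0 0 -19.8;0 0.004 -0.005 0.075 0 0 -19.8;0 0.004 -0.005 0.075 0 0 -19.8;0 0.004 -0.005 0.075 0 0 -19.8"}}

```text
time_s: 13.02
eef_pos: [0.6306, -0.0285, 0.0655]
eef_rot: [-0.001, 0.665, 0.747, -0.0]
wrist_force: [0.8, -0.1, 0.8]
opening: 0.501
grasp_force: 0.0
```

```bash
python3 -c "
from h import *
go(-45,-139,66,90)"
```

```text
t 13.02 rel [ -45.5 -161.6] z 65.5 psi 89.56 F [ 0.7 -0.2  0.8] -> [ 0.0226  0.0004 -0.0005] [-0.08 -0.04 -0.44]
```

{"api": "servo_tool", "payload": {"series": "0 0.008 0 0 0 0 -0.4;0 0.014 0 0 0 0 -0.4;0 0.018 0 0 0 0 -0.4;0 0.02 0 0 0 0 -0.4;0 0.021 0 0 0 0 -0.4;0 0.022 0 0 0 0 -0.4;0 0.023 0 0 0 0 -0.4;0 0.024 0 0 0 0 -0.4;0 0.024 0 0 0 0 -0.4"}}

```text
time_s: 13.77
eef_pos: [0.6284, -0.0059, 0.0665]
eef_rot: [0.001, 0.662, 0.75, -0.0]
wrist_force: [-1.2, -4.6, 1.0]
opening: 0.498
grasp_force: 2.1
```

```bash
python3 -c "
from h import *
go(-45,-139,66,90)"
```

```text
t 13.77 rel [ -44.9 -138.8] z 66.5 psi 90.09 F [-1.8 -4.4  1. ] -> [-0.0002 -0.0001  0.0005] [0.02 0.08 0.09]
```

{"api": "servo_tool", "payload": {"series": "0 0.001 0 0 0 0 0;0 0.002 0 0 0 0 0;0 0.002 0 0 0 0 0;0 0.002 0 0 0 0 0"}}

```text
time_s: 14.1
eef_pos: [0.6285, -0.0057, 0.0666]
eef_rot: [0.002, 0.662, 0.75, -0.001]
wrist_force: [-0.3, -11.9, 1.4]
opening: 0.499
grasp_force: 5.5
```

Still hard against the left rail. I retract and move the hand well clear.

{"api": "servo_tool", "payload": {"series": "0 -0.01 0 0 0 0 0;0 -0.03 0 0 0 0 0;0 -0.03 0 -0.04 0 0 0;0 -0.03 0 -0.08 0 0 0;0 -0.06 0 -0.12 0 0 0;0 -0.1 0 -0.15 0 0 0;0 -0.13 -0.02 -0.16 0 0 0;0 -0.16 -0.04 -0.16 0 0 0;0 -0.19 -0.06 -0.16 0 0 0;0 -0.22 -0.08 -0.16 0 0 0;0 -0.25 -0.1 -0.16 0 0 0;0 -0.25 -0.1 -0.16 0 0 0"}}

```text
time_s: 15.1
eef_pos: [0.5572, -0.2692, 0.2261]
eef_rot: [0.0, 0.663, 0.748, -0.001]
wrist_force: [0.9, 0.3, -0.7]
opening: 0.503
grasp_force: 0.0
```

Run:
```python
from h import *
go(-45,-139,66,90); blk(('top','side'))
c=ctrl.camera("top"); cv2.imwrite("pics/t3.png",cv2.resize(c["img"][150:300,200:410,::-1],None,fx=3.8,fy=3.8,interpolation=cv2.INTER_NEAREST))
```

```text
t 15.1 rel [-148.  -391.3] z 226.1 psi 89.79 F [ 0.9  0.2 -0.7] -> [0.2529 0.1023 0.1596] [-0.06  0.08 -0.21]
top 2426 [-42.4 -64.4] [127.9  87.3] 89.78
side 2274 [-40.7 -61.6] [130.8  86. ] 89.83
```

View pics/t3.png

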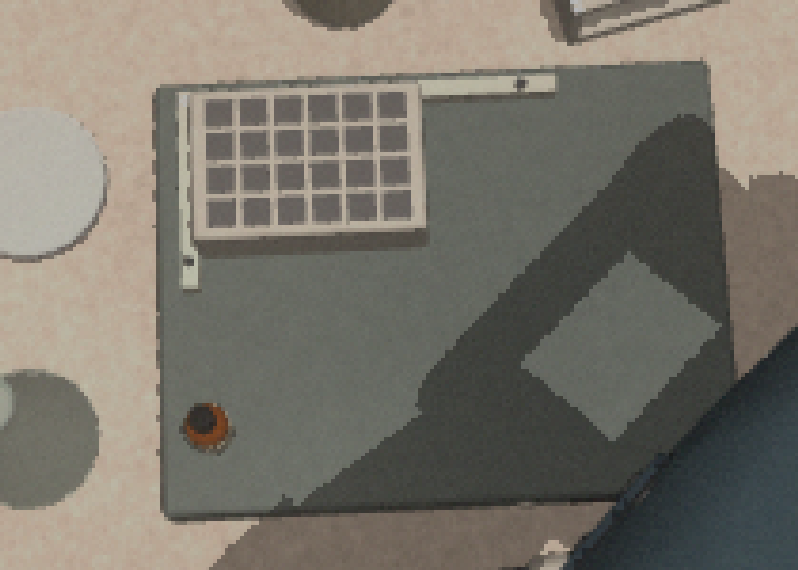

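The picture shows the block snug in the corner. The top camera measures it at (-42.4, -64.4) mm, 0.2° off, against home at (-43, -64). The vial is in place at (207,425) and the hand is clear.

```bash
python3 -c "
from bench import ctrl
print(ctrl.hand_in())"
```

```text
the job is handed in; nothing more can be done
None
```

The block sits square and snug against both fence rails, within about 1 mm and 0.2° of home by the top camera. The vial is undisturbed, the hand is clear, and the job was handed in at about 15 s of the 56 s allowed.

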